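Tension the mould clamp to the red pin

ROBOT

A 7-joint arm with a two-finger parallel gripper is mounted at the origin on a cart in front of the work surface, level with it; the furniture and walls round the work are solid. World frame = base frame: x ahead of the robot, y to its left, z up, the work surface at z = 0. Lengths are in m, angles in rad, forces in N, time in s.
With the tool pointing down it reaches from about 0.425 to 0.875 m from the base axis. Payload 8.4 kg.
Tool frame: the origin (TCP) lies between the finger pads; the fingertips stand manip.finger_overhang ahead of it and the grasp point (between the pads) lies 6 mm ahead of it (manip.finger_overhang is the distance from the TCP to the fingertips, in m); y points along the fingers, x is the direction in which the jaws open and shut, and the axes are right-handed (so a half turn about y gives the same grasp; the last joint's range is limited). The gripper opens to 87 mm and grips with 3 to 60 N. Pads are 19 mm wide; open, the fingers measure 117 mm over their backs; the gripper's body (75 mm by 190 mm) begins 51 mm behind the grasp point.
Start: joints at [1.075, 0.333, 0.04, 1.465, -0.013, 1.343, -0.059], TCP at [0.251, -0.599, 0.248] pointing down, gripper open.
Joint ranges: [-2.58, 2.58], [-0.38, 2.09], [-1.3, 1.39], [0.25, 2.4], [-1.5, 4.64], [0.08, 2.09], [-2.65, 2.65]. Speed limits (rad/s): [2.22, 2.22, 2.79, 2.79, 3.14, 3.14, 3.14].

INTERFACE

Orientations are given as a rotation vector (axis times angle).
In Python, from station import telemetry, cams, manip gives the robot as it stands. The module is installed in compiled form; this text tells all that it offers.
- The arm moves only by the tool move_arm, never from a script. Its argument "rows" is a list of rows, each an object with "jaw": the opening, from 0 (shut) to 1 (fully open); "offset": the shift along the tool's x, y, z in mm, a list of three; "delta_rot": the turn, a rotation vector about the tool's x, y, z in rad, a list of three. A call has 1 to 8 rows; each row is the pose to reach, as a shift and turn from the pose commanded when the call began, along the tool's axes at that moment; what a row does not reach only later rows make up. A row lasts 1/8 s, in which the tool goes at most 62.5 mm and 10.7 degrees, less where a joint would pass 70% of its speed; a pose out of reach is approached as far as the arm can. A call with a gripper value outside its range is refused whole. The fingers move at their own pace and stop on an object; the grip force is fixed at half the most. Time passes only in rows, so rows that repeat a pose let the fingers close. It gives the time, the measured TCP pose, the force and the opening at its end, in the units of the state.
- telemetry.state(): the state, without advancing time (a new reading comes with each control period).
- cams.snapshot(name): name is "scene" or "top"; returns the picture (480x640x3 uint8, blue, green, red); there is no depth.
- cams.calibration(name): a dict with "mtx" (3x3 intrinsics, pixels), "R" (3x3) and "t" (3): a world point X has camera coordinates R X + t. Camera axes: x right, y down, z forward; pixel columns grow to the right and rows downward; lengths in m; the calibration is good to about 2 mm. A picture is of the moment at which its call begins. calibration takes no time and is no camera call.
- manip.hand_in(): hands the job in, once; it reports no verdict.
The state is a dict: "time_s": time; "joint_positions": joint angles; "dq": joint speeds; "tau": joint torques, N m; "tcp_pos": TCP position; "ee_rot": TCP orientation; "ft_force": force on the tool from outside, world axes, zero at the start; "moment": the same for the moment, N m; "opening": opening from 0.0 (shut) to 1.0 (fully open).
Only numpy, scipy, OpenCV 4.12 (cv2) and the standard library are available. Lean on these libraries where they do the work, as an engineer would, in place of code of your own. Each camera call takes 0.05 s, during which the arm holds its last target.

TASK

Fit the loose orange-handled key squarely and fully down onto the square drive of the mould clamp's ratchet wheel. Turn it clockwise, seen from above, until the yellow pointer has clicked round to the red pin and the sprung pawl has caught there, not a tooth short of it or beyond; then let go and leave the key on the drive.

Things in the scene. Friction and masses are not known exactly. Their poses are not given: they have to be found in the camera images.
- key_grip (a point): Centre of the loose key's orange bar handle, 80 mm long (point x), 18 thick (y), 32 high; 60 mm above the key's underside. The key (0.16 kg) stands upright on the table. Below the handle: a dark steel socket 36 x 36 mm, 36 high (8 mm of thinner neck between), with a square bore 18.4 mm wide, 28 deep, open below, sides parallel to the point's x and y. Fully seated, this point is 34 mm above drive_top.
- drive_top (a point): Top centre of the brass square drive on the ratchet wheel's upright axis, 62 mm above the table; turns with the wheel. 16 mm square, sides parallel to the point's x and y, 26 mm tall above the hub, top 6 mm tapered to 10 mm square. The key fits at any quarter turn, 1.2 mm play a side (9 degrees of free turn either way). Turns clockwise only, a click each 24 degrees; let go, a 0.05 to 0.12 N m spring turns it back to the last tooth.
- pointer_tip (a point): Tip of the yellow pointer on the ratchet wheel, 53 mm from the wheel's axis, 37 mm above the table; turns with the wheel. Caught at a pin, the pointer aims straight at it.
- red_pin_top (a point): Top centre of the red setting pin, 10 mm in diameter, 46 mm above the table, 65 mm from the wheel's axis. It stands on the clamp in one of three places a tooth (24 degrees) apart, the other two holding grey pins; it is 2 to 5 teeth clockwise of the pointer at the start.
- ratchet_wheel (a joint): Turn of the 15-tooth wheel, rad, growing clockwise seen from above; rests caught at multiples of 0.419 rad, stops hard at 3.77. It moves the blue pressure plate 1.5 mm a tooth towards the plaster mould on the clamp's +y side. The clamp is fixed to the table: base plate 172 x 290 mm; the mould's top is 90 mm above the table and its near face 120 mm from the wheel's axis.
- pawl (a joint): Lift of the blue sprung pawl beside the wheel, rad: under 0.03 when it has dropped in behind a tooth, about 0.15 on top of a tooth. It drops by itself; there is no need to touch it.
Mind the look-alikes: they are no part of the job. What is shaped like the part that bears key_grip but blue or purple is not meant.

How it is judged:
On the way:
1. the key is seated on the square drive, the wheel not yet at the red pin (horizontal distance between key_grip and drive_top below 0.006 m and z of key_grip in the frame of drive_top below 0.041 m and angle between key_grip's own z axis and vertical below 0.12 rad and horizontal distance between pointer_tip and red_pin_top above 0.02 m), for 0.2 s.
At the end, for the whole second after the job is handed in: Wheel at rest, pointer tip within 17 mm (from above) of the red pin's axis (12 mm when caught there, over 25 mm a tooth away), pawl dropped in (under 0.06 rad); key on the drive, upright within 0.12 rad, centred within 6 mm and within 7 mm of fully down (horizontal distance between key_grip and drive_top below 0.006 m and z of key_grip in the frame of drive_top below 0.041 m and angle between key_grip's own z axis and vertical below 0.12 rad and horizontal distance between pointer_tip and red_pin_top below 0.017 m and value of joint pawl below 0.06 rad and velocity of joint ratchet_wheel between -0.05 and 0.05 rad/s); the robot touches nothing.
It also fails if it takes over 54 s, if anything falls off the work surface, if the arm or the gripper's body presses on something with over 40 N, if the wrist force passes 120 N, or if a joint passes its speed limit or range.

## Working session

There is one attempt and no reset: what is moved stays moved. The work goes in short steps, Python scripts to look and compute and a tool call to move; the robot and the scene stay as the last step left them, time stands still between calls to the robot, and variables do not carry over. Pictures are saved under pics/ and viewed, and the job is handed in when it is done.

Besides the shell and the picture viewer there is one more tool, called after "Request:" as name([rows], argument=value, ...), one row to a line, values as JSON. move_arm: Moves the arm, as the interface text tells. Its arguments: {"type":"object","properties":{"rows":{"type":"array"}},"required":["rows"]}

```bash
mkdir -p pics
python3 - <<'E'
from station import telemetry,cams,manip
import cv2
for n in("scene","top"):
    cv2.imwrite(f"pics/{n}0.png",cams.snapshot(n)); c=cams.calibration(n); print(n,c)
s=telemetry.state(); print(s, manip.finger_overhang)
E
```

```text
scene {'mtx': array([[571.41699958,   0.        , 321.03656937],
       [  0.        , 571.41699958, 227.81459159],
       [  0.        ,   0.        ,   1.        ]]), 'R': array([[-0.88742711, -0.46068542,  0.01555836],
       [-0.27142866,  0.49498192, -0.82542073],
       [ 0.37255818, -0.73672372, -0.5643036 ]]), 't': array([0.44341093, 0.22201296, 0.67681057])}
top {'mtx': array([[518.63978168,   0.        , 321.3511893 ],
       [  0.        , 518.63978168, 241.03663552],
       [  0.        ,   0.        ,   1.        ]]), 'R': array([[-1.06122788e-01, -9.94352780e-01, -7.09619591e-04],
       [-9.74146081e-01,  1.04109306e-01, -2.00501034e-01],
       [ 1.99442638e-01, -2.05864555e-02, -9.79693234e-01]]), 't': array([0.00583626, 0.54840691, 0.88551799])}
{'time_s': 0.1, 'joint_positions': array([ 1.07481873,  0.33382391,  0.03988244,  1.46616022, -0.01338829,
        1.34329441, -0.05849521]), 'dq': array([ 0.00092218,  0.00011716,  0.0003711 , -0.00312569,  0.0011531 ,
       -0.00065283,  0.00103831]), 'tau': array([ 3.56198841e-03, -6.57811904e+01,  1.33960459e+00, -4.04706466e+01,
       -5.96211269e-02,  4.10030968e-02,  9.60124703e-05]), 'tcp_pos': array([ 0.25101621, -0.59916744,  0.24676994]), 'ee_rot': array([-1.37046352,  0.91309393, -0.9110536 ]), 'ft_force': array([ 0.75730604, -0.2102564 ,  0.30203616]), 'moment': array([ 0.01373483, -0.04743168, -0.05042071]), 'opening': 0.9991497855963043} 0.025
```

View pics/scene0.png

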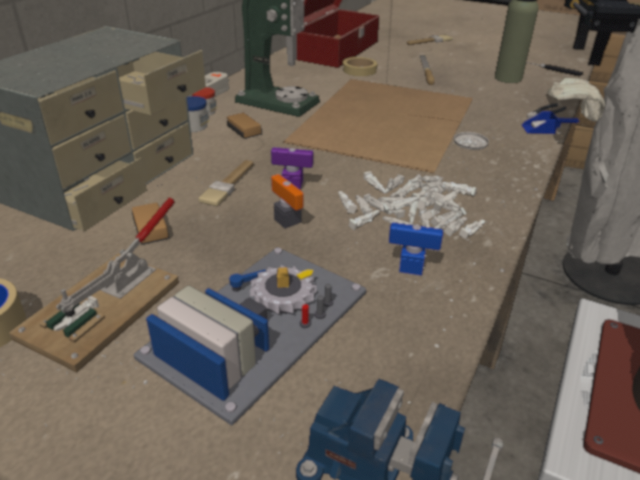

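View pics/top0.png

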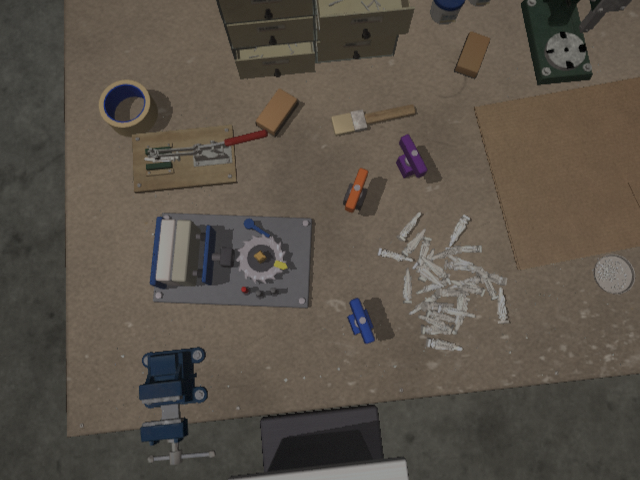

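Candidates for the key in the top view: orange (357,189), purple (411,156) and blue (361,320). By the description I choose orange. The purple and blue ones are look-alikes. Next I'll check it in close crops.

Run:
```python
import cv2,numpy as np
t=cv2.imread("pics/top0.png");s=cv2.imread("pics/scene0.png")
a=cv2.resize(t[160:220,325:395],None,fx=8,fy=8,interpolation=cv2.INTER_CUBIC)
cv2.imwrite("pics/c_key_top.png",a)
a=cv2.resize(t[205:310,225:320],None,fx=5.6,fy=5.6,interpolation=cv2.INTER_CUBIC)
cv2.imwrite("pics/c_wheel_top.png",a)
a=cv2.resize(s[160:340,220:350],None,fx=3.3,fy=3.3,interpolation=cv2.INTER_CUBIC)
cv2.imwrite("pics/c_scene.png",a)
```

```text
(no output)
```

View pics/c_key_top.png

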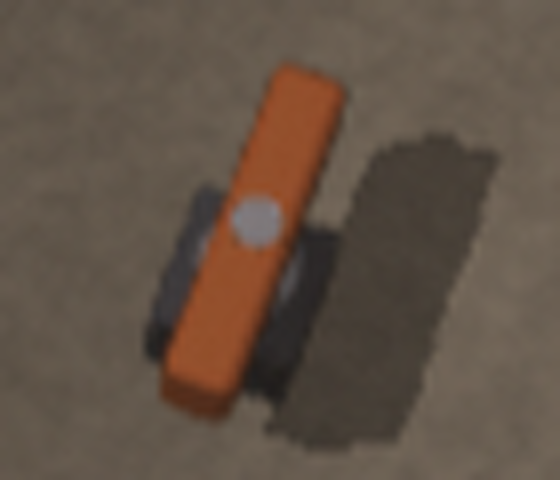

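View pics/c_wheel_top.png

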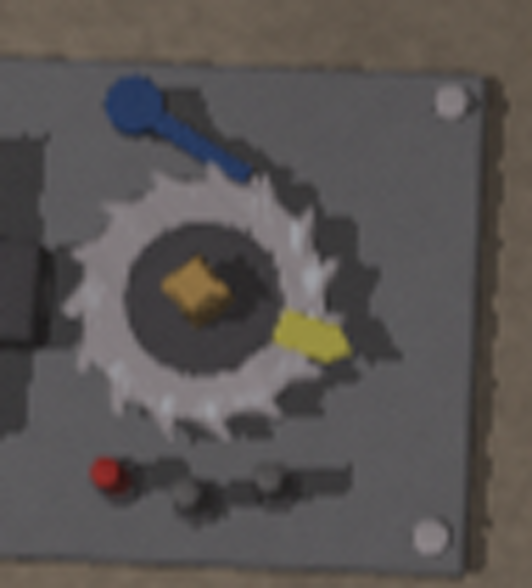

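View pics/c_scene.png

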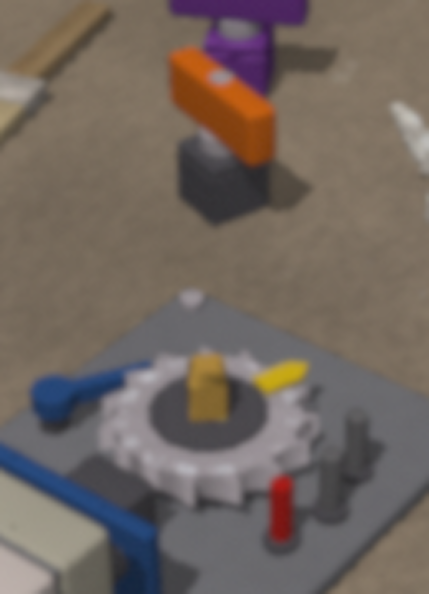

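```bash
cat > h.py <<'E'
import numpy as np
from station import telemetry,cams,manip
from scipy.spatial.transform import Rotation as Ro
def ray(n,px,z):
    c=cams.calibration(n);d=c['R'].T@np.linalg.solve(c['mtx'],[px[0],px[1],1.]);o=-c['R'].T@c['t']
    return o+d*(z-o[2])/d[2]
def proj(n,X):
    c=cams.calibration(n);p=c['mtx']@(c['R']@np.array(X)+c['t']);return p[:2]/p[2]
def crop(p,o,k): return [(p[0]+.5)/k-.5+o[0],(p[1]+.5)/k-.5+o[1]]
E
python3 - <<'E'
from h import *
k=lambda x,y,z:ray('top',crop((x,y),(325,160),8),z)
w=lambda x,y,z:ray('top',crop((x,y),(225,205),5.6),z)
sc=lambda x,y,z:ray('scene',crop((x,y),(220,160),3.3),z)
print('dot',k(257,221,.076))
c4=[k(*p,.076) for p in((275,68),(347,92),(237,393),(163,372))]
print(np.mean(c4,0)); 
a=(c4[0]+c4[1])/2;b=(c4[3]+c4[2])/2;print('len',np.linalg.norm(a-b),'ang',np.degrees(np.arctan2(*(a-b)[:2][::-1])),'thick',np.linalg.norm(c4[0]-c4[1]))
print('dot scene',sc(220,77,.076))
d=w(196,285,.062);print('drive',d, 'scene',sc(207,360,.062))
print('wheel centre? hub',w(203,298,.036))
t=w(348,355,.037);r=w(105,474,.046);print(t,r)
for q in (t,r,w(186,490,.046),w(272,478,.046)):
    v=(q-d)[:2];print(np.linalg.norm(v),np.degrees(np.arctan2(v[1],v[0])))
# drive corners at top 10mm ; base of taper
for p in((193,262),(218,285),(196,307),(170,287)): print(w(*p,.062)-d)
R=Ro.from_rotvec(telemetry.state()['ee_rot']);print(R.as_matrix())
E
```

```text
dot [ 0.63402485 -0.12626757  0.076     ]
[ 0.63191894 -0.12576309  0.076     ]
len 0.0760284989920589 ang -26.175394754239903 thick 0.01732049738960214
dot scene [ 0.63308415 -0.12736429  0.076     ]
drive [0.53010137 0.06053813 0.062     ] scene [0.52994417 0.06046045 0.062     ]
wheel centre? hub [0.53041383 0.06126534 0.036     ]
[0.50634736 0.01557088 0.037     ] [0.47477158 0.09632585 0.046     ]
0.050855746077935186 -117.84531732595308
0.06589496596367583 147.10491790788205
0.0640598215859589 170.7219814475252
0.06470947512897497 -164.3503691126239
[0.00755974 0.00033977 0.        ]
[-0.00074792 -0.00699961  0.        ]
[-0.00711088  0.00058762  0.        ]
[0.00023644 0.0083247  0.        ]
[[ 3.86432618e-01 -6.47378763e-04  9.22317414e-01]
 [-9.22316555e-01  1.26388312e-03  3.86433145e-01]
 [-1.41587003e-03 -9.99998992e-01 -1.08682487e-04]]
```

Run:
```python
from h import *
import cv2
t=cv2.imread("pics/top0.png");s=cv2.imread("pics/scene0.png")
def cr(im,n,x0,y0,x1,y1,k,ang,c=(.530,.0605)):
    a=cv2.resize(im[y0:y1,x0:x1],None,fx=k,fy=k,interpolation=cv2.INTER_CUBIC)
    out=[a.copy()]
    for h,z in((5,.062),(8,.056),(8,.036)):
        P=[]
        for i in range(4):
            th=np.radians(ang+45+90*i);X=[c[0]+h*1.414e-3*np.cos(th),c[1]+h*1.414e-3*np.sin(th),z]
            p=proj(n,X);P.append([(p[0]-x0+.5)*k-.5,(p[1]-y0+.5)*k-.5])
        cv2.polylines(a,[np.int32(P)],True,(0,255,0) if z>.04 else (255,0,0),1)
    out.append(a);return np.hstack(out)
for ang in(42,):
    A=cr(t,'top',245,240,275,270,12,ang);B=cr(s,'scene',268,258,298,288,12,ang)
    cv2.imwrite(f"pics/drive{ang}.png",cv2.resize(np.vstack([A,B]),None,fx=.83,fy=.83))
```

```text
(no output)
```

View pics/drive42.png

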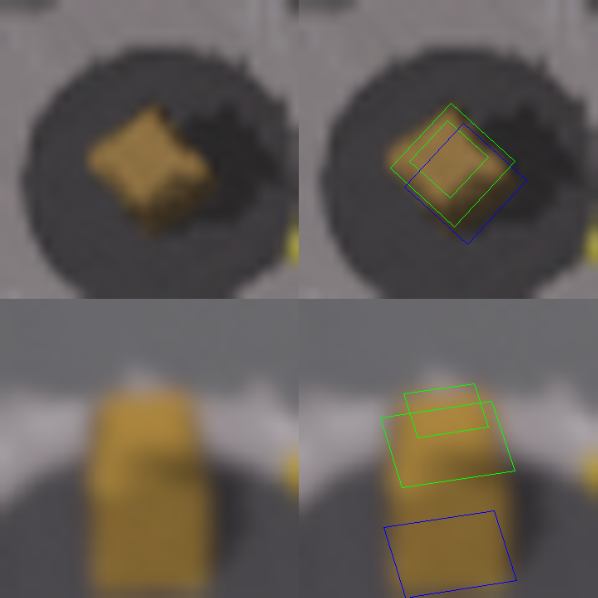

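Run:
```python
from h import *
import cv2
t=cv2.imread("pics/top0.png");s=cv2.imread("pics/scene0.png")
def cr(im,n,x0,y0,x1,y1,k,ang,c=(.5305,.0610)):
    a=cv2.resize(im[y0:y1,x0:x1],None,fx=k,fy=k,interpolation=cv2.INTER_CUBIC)
    for h,z in((5,.062),(8,.056),(8,.036)):
        P=[]
        for i in range(4):
            th=np.radians(ang+45+90*i);X=[c[0]+h*1.414e-3*np.cos(th),c[1]+h*1.414e-3*np.sin(th),z]
            p=proj(n,X);P.append([(p[0]-x0+.5)*k-.5,(p[1]-y0+.5)*k-.5])
        cv2.polylines(a,[np.int32(P)],True,(0,255,0) if z>.04 else (255,0,0),1)
    return a
A=np.hstack([cr(t,'top',248,243,272,267,11,a) for a in(30,35,39)])
B=np.hstack([cr(s,'scene',271,260,295,284,11,a) for a in(30,35,39)])
cv2.imwrite("pics/drive3.png",np.vstack([A,B]))
```

```text
(no output)
```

View pics/drive3.png

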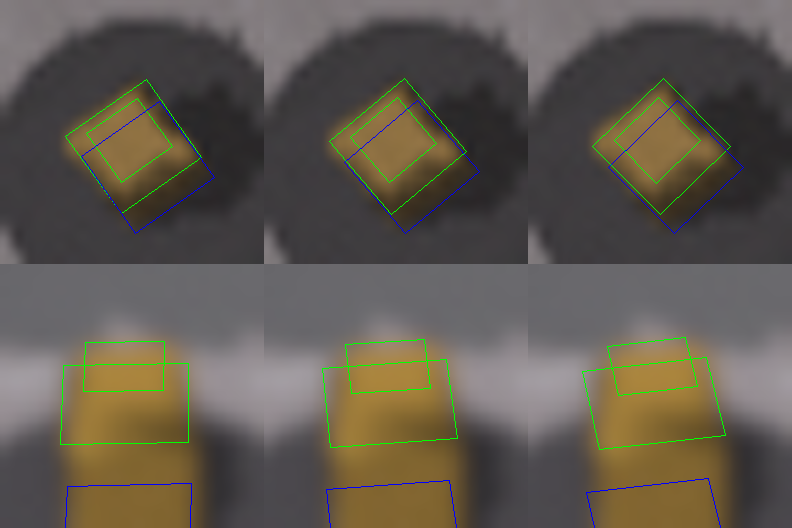

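The enlarged crops confirm the orange key at top pixel (357,188), with a dark socket below it. The drive's sides lie at about 36° (mod 90°). The pointer is at about -118° and the red pin at 147°, so 4 teeth (96°) clockwise.

```bash
cat >> h.py <<'E'
def goal(p,jawdeg,cmd=None):
    """tool: y down, x at jawdeg; prints offset (mm) and delta_rot from measured pose"""
    s=telemetry.state();R0=Ro.from_rotvec(s['ee_rot']).as_matrix()
    a=np.radians(jawdeg);x=np.array([np.cos(a),np.sin(a),0]);y=np.array([0,0,-1.]);z=np.cross(x,y)
    R1=np.c_[x,y,z]
    print('offset',(R0.T@(np.array(p)-s['tcp_pos'])*1e3).round(1),'rot',Ro.from_matrix(R0.T@R1).as_rotvec().round(4))
def st():
    s=telemetry.state();R=Ro.from_rotvec(s['ee_rot']).as_matrix()
    print('t',round(s['time_s'],2),'p',s['tcp_pos'].round(4),'jaw',np.degrees(np.arctan2(R[1,0],R[0,0])).round(2),'y',R[:,1].round(4),'q',s['joint_positions'].round(3),'F',s['ft_force'].round(1),'M',s['moment'].round(2),'op',round(s['opening'],3))
E
python3 -c "
from h import *
goal((.633,-.1265,.17),63.8);st()"
```

```text
offset [-288.2   77.1  535. ] rot [-1.6000e-03 -2.2876e+00 -9.0000e-04]
t 0.1 p [ 0.251  -0.5992  0.2468] jaw -67.27 y [-6.0e-04  1.3e-03 -1.0e+00] q [ 1.075  0.334  0.04   1.466 -0.013  1.343 -0.058] F [ 0.8 -0.2  0.3] M [ 0.01 -0.05 -0.05] op 0.999
```

Request:
move_arm([
  {"jaw": 1,"offset": [-288,50,535],"delta_rot": [0,-2.288,0]},
  {"jaw": 1,"offset": [-288,50,535],"delta_rot": [0,-2.288,0]},
  {"jaw": 1,"offset": [-288,50,535],"delta_rot": [0,-2.288,0]},
  {"jaw": 1,"offset": [-288,50,535],"delta_rot": [0,-2.288,0]},
  {"jaw": 1,"offset": [-288,50,535],"delta_rot": [0,-2.288,0]},
  {"jaw": 1,"offset": [-288,50,535],"delta_rot": [0,-2.288,0]},
  {"jaw": 1,"offset": [-288,50,535],"delta_rot": [0,-2.288,0]},
  {"jaw": 1,"offset": [-288,50,535],"delta_rot": [0,-2.288,0]},
])

```text
time_s: 1.1
tcp_pos: [0.5654, -0.2105, 0.2062]
ee_rot: [-1.555, -0.26, 0.261]
ft_force: [0.4, -1.0, 0.5]
opening: 1.002
```

```bash
python3 -c "
from h import *
goal((.633,-.1265,.17),63.8);st()"
```

```text
offset [91.3 36.2 57.4] rot [-1.000e-04 -7.817e-01 -2.000e-04]
t 1.1 p [ 0.5654 -0.2105  0.2062] jaw 19.01 y [-2.e-04 -0.e+00 -1.e+00] q [ 0.628  0.296 -0.419  1.62   0.125  1.253  0.518] F [ 0.4 -1.   0.5] M [ 0.01 -0.13  0.01] op 1.002
```

Request:
move_arm([
  {"jaw": 1,"offset": [91,36,57],"delta_rot": [0,-0.782,0]},
  {"jaw": 1,"offset": [91,36,57],"delta_rot": [0,-0.782,0]},
  {"jaw": 1,"offset": [91,36,57],"delta_rot": [0,-0.782,0]},
  {"jaw": 1,"offset": [91,36,57],"delta_rot": [0,-0.782,0]},
  {"jaw": 1,"offset": [91,36,57],"delta_rot": [0,-0.782,0]},
  {"jaw": 1,"offset": [91,36,57],"delta_rot": [0,-0.782,0]},
])

```text
time_s: 1.85
tcp_pos: [0.6324, -0.1291, 0.1704]
ee_rot: [-1.394, -0.859, 0.859]
ft_force: [0.3, 0.3, -0.3]
opening: 0.996
```

```bash
python3 -c "
from h import *
import cv2
goal((.633,-.1265,.068),63.8);st()
cv2.imwrite('pics/t1.png',cams.snapshot('top')[100:280,230:470].repeat(3,0).repeat(3,1))
cv2.imwrite('pics/s1.png',cams.snapshot('scene')[100:280,180:420].repeat(3,0).repeat(3,1))"
```

```text
offset [  2.6 102.4   0.6] rot [-0.0004 -0.0092  0.    ]
t 1.85 p [ 0.6324 -0.1291  0.1704] jaw 63.27 y [-3.e-04  2.e-04 -1.e+00] q [ 0.568  0.434 -0.571  1.548  0.243  1.232  1.062] F [ 0.3  0.3 -0.3] M [ 0.04 -0.13 -0.05] op 0.996
```

View pics/s1.png

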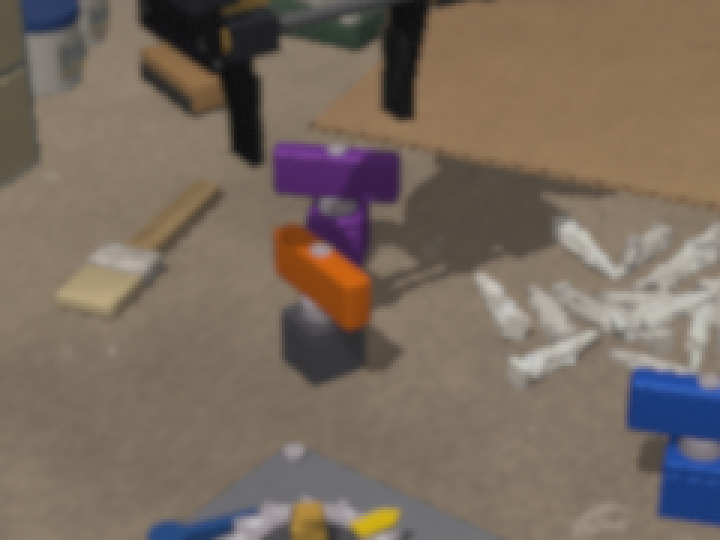

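View pics/t1.png

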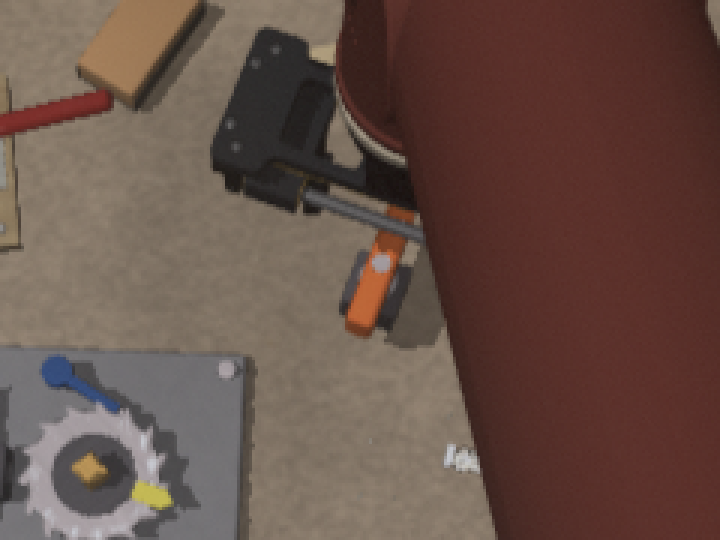

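Request:
move_arm([
  {"jaw": 1,"offset": [2,50,0],"delta_rot": [0,-0.009,0]},
  {"jaw": 1,"offset": [2,80,0],"delta_rot": [0,-0.009,0]},
  {"jaw": 1,"offset": [2,102,0],"delta_rot": [0,-0.009,0]},
  {"jaw": 1,"offset": [2,102,0],"delta_rot": [0,-0.009,0]},
  {"jaw": 1,"offset": [2,102,0],"delta_rot": [0,-0.009,0]},
])

```text
time_s: 2.58
tcp_pos: [0.6343, -0.1271, 0.0699]
ee_rot: [-1.392, -0.87, 0.867]
ft_force: [0.3, 0.4, 0.8]
opening: 1.001
```

```bash
python3 -c "
from h import *
import cv2
goal((.633,-.1265,.068),63.8);st()
cv2.imwrite('pics/s2.png',cams.snapshot('scene')[100:280,180:420].repeat(3,0).repeat(3,1))"
```

```text
offset [0.  1.9 1.5] rot [0.0017 0.003  0.0006]
t 2.58 p [ 0.6343 -0.1271  0.0699] jaw 63.97 y [ 1.7e-03 -2.0e-04 -1.0e+00] q [ 0.544  0.53  -0.545  1.636  0.306  1.06   1.026] F [0.3 0.4 0.8] M [-0.02 -0.16  0.  ] op 1.001
```

View pics/s2.png

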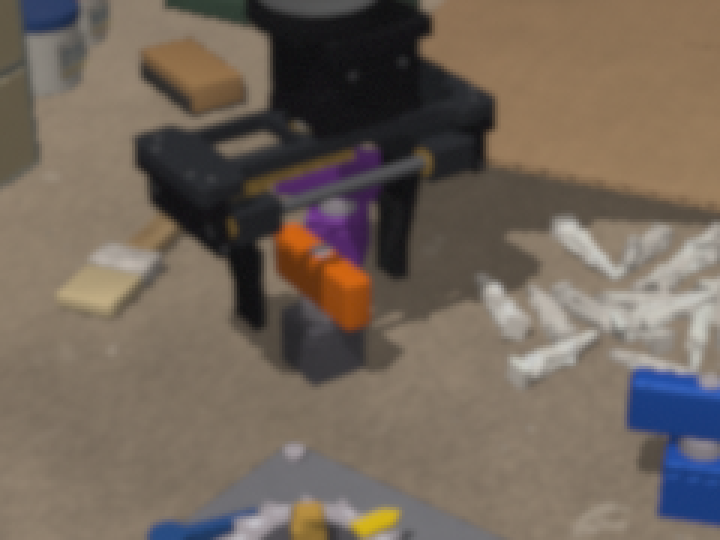

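Request:
move_arm([
  {"jaw": 0,"offset": [0,1,1],"delta_rot": [0,0,0]},
  {"jaw": 0,"offset": [0,1,1],"delta_rot": [0,0,0]},
  {"jaw": 0,"offset": [0,1,1],"delta_rot": [0,0,0]},
  {"jaw": 0,"offset": [0,1,1],"delta_rot": [0,0,0]},
  {"jaw": 0,"offset": [0,1,1],"delta_rot": [0,0,0]},
  {"jaw": 0,"offset": [0,1,1],"delta_rot": [0,0,0]},
  {"jaw": 0,"offset": [0,1,1],"delta_rot": [0,0,0]},
  {"jaw": 0,"offset": [0,1,1],"delta_rot": [0,0,0]},
])

```text
time_s: 3.62
tcp_pos: [0.6327, -0.1263, 0.0677]
ee_rot: [-1.39, -0.869, 0.869]
ft_force: [1.1, 1.4, 0.2]
opening: 0.249
```

```bash
python3 -c "
from h import *
st()"
```

```text
t 3.62 p [ 0.6327 -0.1263  0.0677] jaw 64.01 y [ 4.e-04  4.e-04 -1.e+00] q [ 0.544  0.531 -0.545  1.641  0.306  1.056  1.025] F [1.1 1.4 0.2] M [ 0.29 -0.27 -0.02] op 0.249
```

Request:
move_arm([
  {"jaw": 0,"offset": [0,0,0],"delta_rot": [0,0,0]},
  {"jaw": 0,"offset": [0,0,0],"delta_rot": [0,0,0]},
  {"jaw": 0,"offset": [0,0,0],"delta_rot": [0,0,0]},
  {"jaw": 0,"offset": [0,0,0],"delta_rot": [0,0,0]},
])

```text
time_s: 4.12
tcp_pos: [0.6326, -0.1266, 0.0676]
ee_rot: [-1.39, -0.869, 0.869]
ft_force: [1.1, 1.5, 1.9]
opening: 0.25
```

```bash
python3 -c "
from h import *
import cv2
st()
cv2.imwrite('pics/s3.png',cv2.resize(cams.snapshot('scene')[140:250,230:360],None,fx=5.5,fy=5.5,interpolation=2))"
```

```text
t 4.12 p [ 0.6326 -0.1266  0.0676] jaw 64.0 y [ 2.e-04  1.e-04 -1.e+00] q [ 0.544  0.531 -0.545  1.641  0.306  1.056  1.025] F [1.1 1.5 1.9] M [ 0.48 -0.28 -0.02] op 0.25
```

View pics/s3.png

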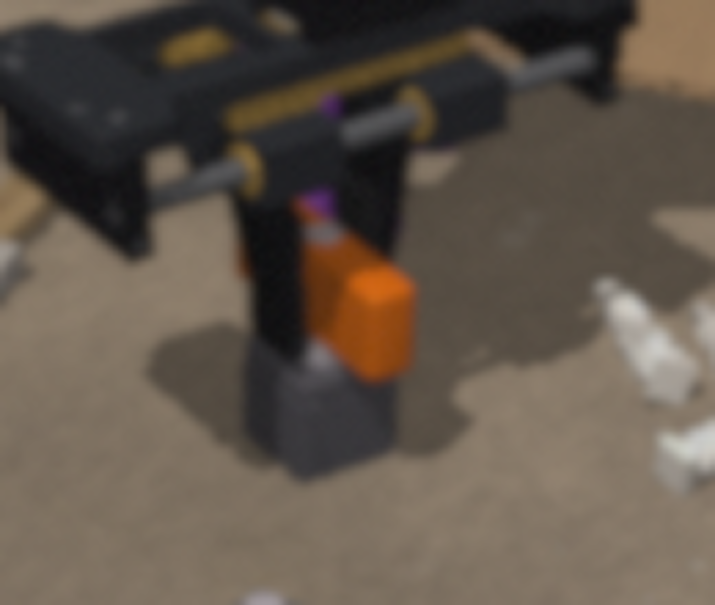

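```bash
python3 -c "
from h import *
import cv2
cv2.imwrite('pics/s4.png',cv2.resize(cams.snapshot('scene')[165:235,260:320],None,fx=8,fy=8,interpolation=2))
cv2.imwrite('pics/t4.png',cv2.resize(cams.snapshot('top')[150:230,310:400],None,fx=7,fy=7,interpolation=2))"
```

```text
(no output)
```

View pics/s4.png

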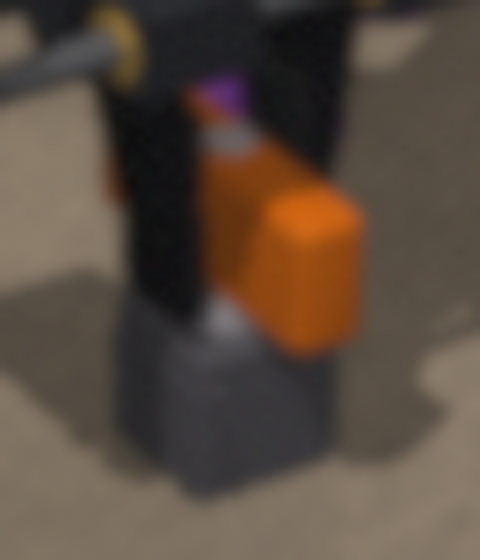

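View pics/t4.png

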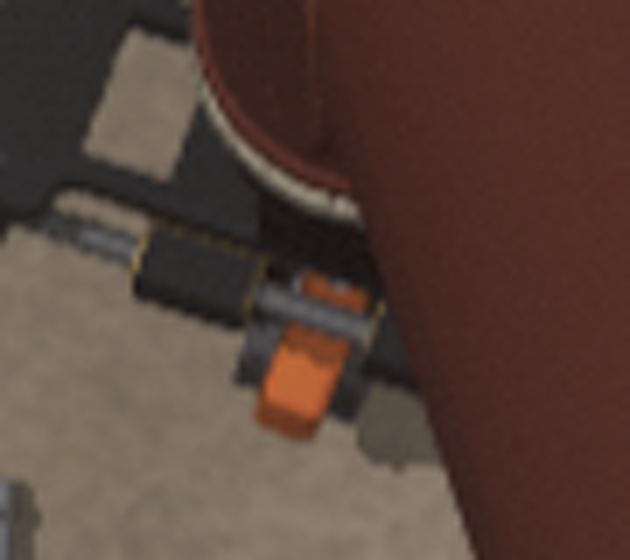

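```bash
python3 -c "
from h import *
an=lambda v:np.degrees(np.arctan2(v[1],v[0]))
print('before')
q=lambda x,y,z:ray('scene',crop((x,y),(220,160),3.3),z)
L,F,Rr=q(181,187,0),q(219,223,0),q(268,199,0)
print(L,F,Rr,an(L-F),np.hypot(*(L-F)[:2]),an(Rr-F),np.hypot(*(Rr-F)[:2]))
print('now')
q=lambda x,y,z:ray('scene',crop((x,y),(260,165),8),z)
L,F,Rr=q(118,440,0),q(190,498,0),q(335,458,0)
print(L,F,Rr,an(L-F),np.hypot(*(L-F)[:2]),an(Rr-F),np.hypot(*(Rr-F)[:2]), (L+Rr)/2)
a,b=q(268,200,.076),q(366,210,.076); print('end',a,b,an(b-a))
"
```

```text
before
[ 0.65953917 -0.12819812  0.        ] [ 0.62419306 -0.10829839  0.        ] [ 0.61274765 -0.14055041  0.        ] -29.379340482996536 0.04056287639599226 -109.53845457375674 0.03422265366147429
now
[ 0.65439838 -0.11910054  0.        ] [ 0.62893759 -0.10715048  0.        ] [ 0.60899467 -0.13588005  0.        ] -25.14308441044425 0.02812571624815027 -124.76683844079892 0.03497297047524979 [ 0.63169653 -0.12749029  0.        ]
end [ 0.6123336  -0.11395164  0.076     ] [ 0.59264539 -0.12021074  0.076     ] -162.36396914313778
```

```bash
cat >> h.py <<'E'
import cv2
def box(c,yaw,hx,hy,z0,z1):
    a=np.radians(yaw);u=np.array([np.cos(a),np.sin(a)]);v=np.array([-u[1],u[0]])
    P=[]
    for z in(z0,z1):
        for sx,sy in((1,1),(1,-1),(-1,-1),(-1,1)):
            P.append([*(np.array(c)+sx*hx*u+sy*hy*v),z])
    return np.array(P)
def draw(a,n,P,o,k,col):
    p=np.array([proj(n,x) for x in P]);p=(p-o+.5)*k-.5
    p=np.int32(p.round())
    for i in range(4):
        for s,e in((i,(i+1)%4),(i+4,(i+1)%4+4),(i,i+4)): cv2.line(a,tuple(p[s]),tuple(p[e]),col,1)
def key(a,n,c,yaw,zb,o,k):
    draw(a,n,box(c,yaw,.04,.009,zb+.044,zb+.076),o,k,(0,255,0));draw(a,n,box(c,yaw,.018,.018,zb,zb+.036),o,k,(255,255,0))
E
python3 - <<'E'
from h import *
s=cams.snapshot('scene');t=cams.snapshot('top')
rows=[]
for im,n,o in((s,'scene',(255,165)),(t,'top',(330,165))):
    L=[]
    for y in(-26,-32,-38):
        a=cv2.resize(im[o[1]:o[1]+66,o[0]:o[0]+60],None,fx=4.4,fy=4.4,interpolation=2)
        key(a,n,(.6325,-.1265),y,0,np.array(o),4.4);L.append(a)
    rows.append(np.hstack(L))
cv2.imwrite('pics/fit.png',np.vstack(rows))
E
```

```text
(no output)
```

View pics/fit.png

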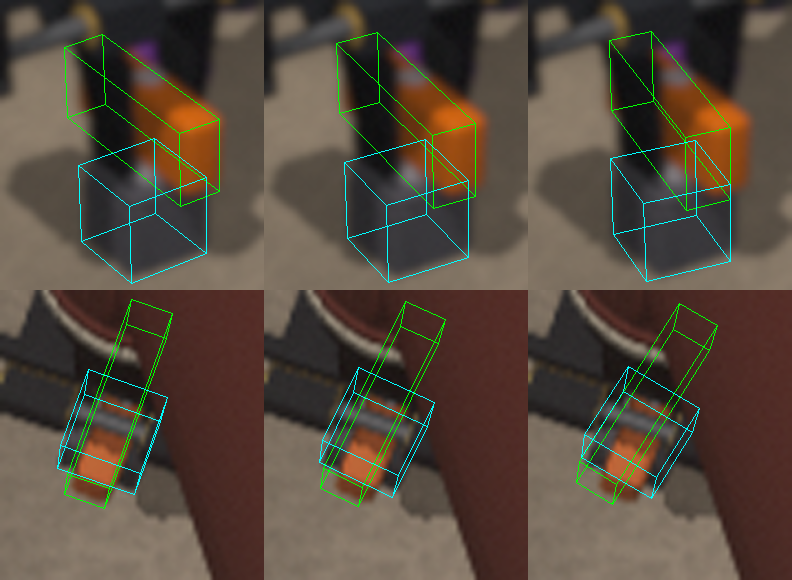

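Run:
```python
from h import *
s=cv2.imread('pics/scene0.png');t=cv2.imread('pics/top0.png')
rows=[]
for im,n,o in((s,'scene',(255,165)),(t,'top',(330,165))):
    L=[]
    for y in(-20,-26,-32):
        a=cv2.resize(im[o[1]:o[1]+66,o[0]:o[0]+60],None,fx=4.4,fy=4.4,interpolation=2)
        key(a,n,(.6325,-.1265),y,0,np.array(o),4.4);L.append(a)
    rows.append(np.hstack(L))
cv2.imwrite('pics/fit0.png',np.vstack(rows))
```

```text
(no output)
```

View pics/fit0.png

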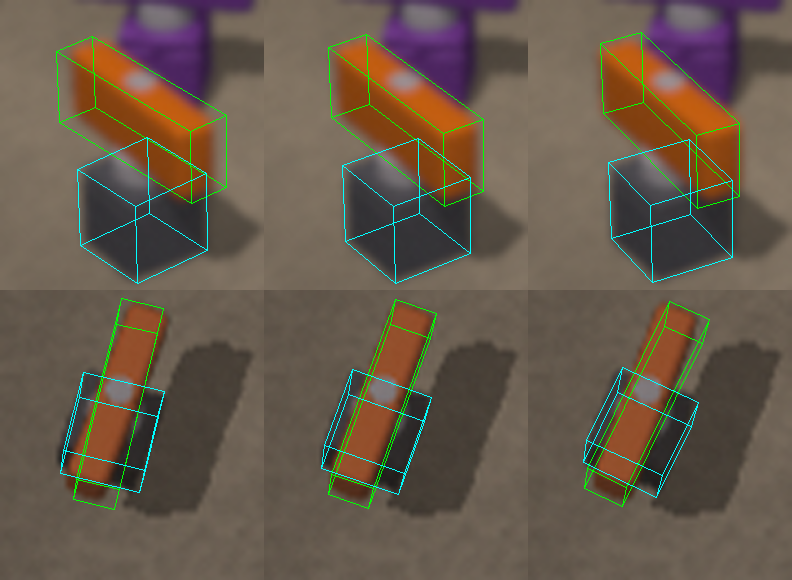

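Request:
move_arm([
  {"jaw": 0,"offset": [0,-15,0],"delta_rot": [0,0,0]},
  {"jaw": 0,"offset": [0,-30,0],"delta_rot": [0,0,0]},
  {"jaw": 0,"offset": [0,-50,0],"delta_rot": [0,0,0]},
  {"jaw": 0,"offset": [0,-50,0],"delta_rot": [0,0,0]},
  {"jaw": 0,"offset": [0,-50,0],"delta_rot": [0,0,0]},
])

```text
time_s: 5.0
tcp_pos: [0.6324, -0.1268, 0.1175]
ee_rot: [-1.391, -0.868, 0.869]
ft_force: [-0.6, -0.2, -2.3]
opening: 0.247
```

Run:
```python
from h import *
st()
s=cams.snapshot('scene');t=cams.snapshot('top')
rows=[]
for im,n,o in((s,'scene',(255,130)),(t,'top',(330,155))):
    L=[]
    for y in(None,-26,-32):
        a=cv2.resize(im[o[1]:o[1]+66,o[0]:o[0]+60],None,fx=4.4,fy=4.4,interpolation=2)
        if y: key(a,n,(.6325,-.1265),y,.05,np.array(o),4.4)
        L.append(a)
    rows.append(np.hstack(L))
cv2.imwrite('pics/fit2.png',np.vstack(rows))
```

```text
t 5.0 p [ 0.6324 -0.1268  0.1175] jaw 63.99 y [-1.e-04 -2.e-04 -1.e+00] q [ 0.557  0.479 -0.562  1.602  0.274  1.14   1.048] F [-0.6 -0.2 -2.3] M [ 0.05 -0.08  0.  ] op 0.247
```

View pics/fit2.png

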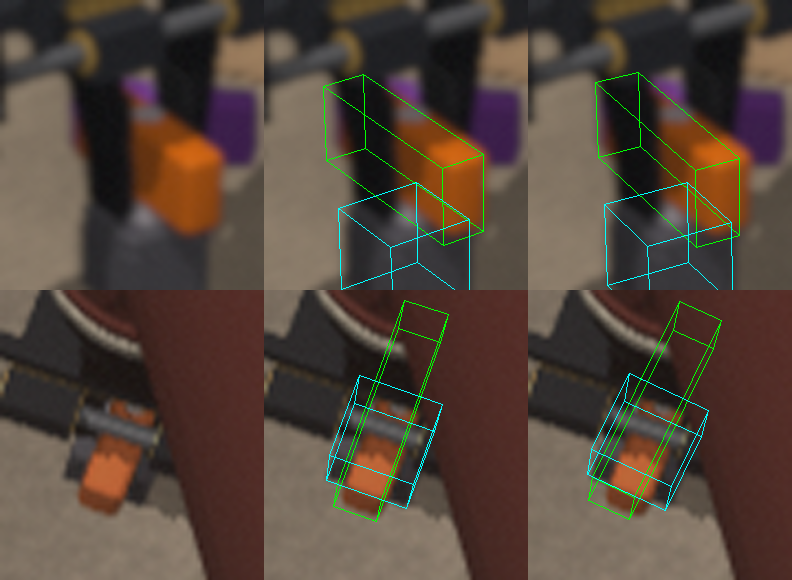

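Run:
```python
from h import *
s=cams.snapshot('scene');t=cams.snapshot('top')
a=cv2.resize(s[140:225,255:325],None,fx=7,fy=7,interpolation=2)
b=cv2.resize(t[170:220,335:375],None,fx=7,fy=7,interpolation=2)
b=cv2.copyMakeBorder(b,0,a.shape[0]-b.shape[0],0,0,cv2.BORDER_CONSTANT)
cv2.imwrite('pics/v3.png',np.hstack([a,b]))
```

```text
(no output)
```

View pics/v3.png

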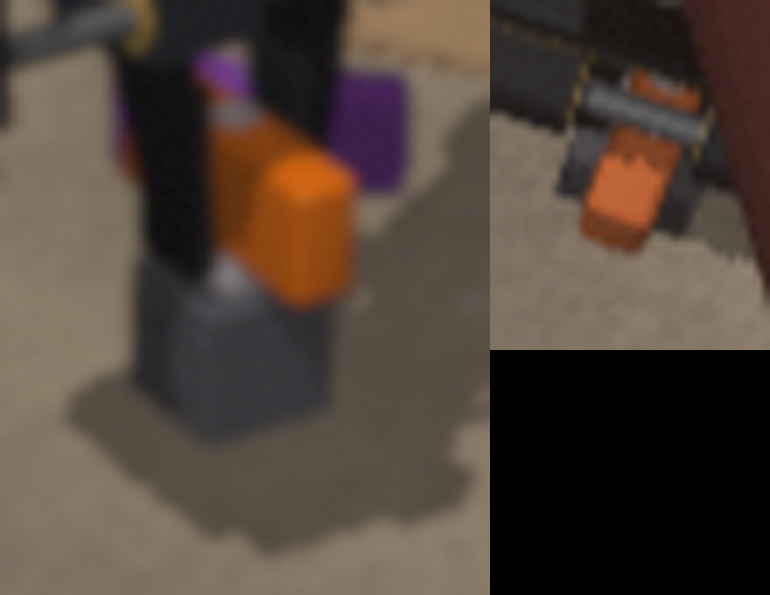

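```bash
cat > fit.py <<'E'
from h import *
from scipy.optimize import least_squares
def K(a,b,c): return np.array([a,b,c])*1e-3   # key frame, origin at key_grip
def solve(obs,x0,pr=(20,20,20,.3,.3,.6)):
    def X(p,k): return p[:3]+Ro.from_euler('ZYX',[p[5],p[4],p[3]]).apply(k)
    def res(p):
        return np.concatenate([ (proj(n,X(p,k))-px) for n,k,px in obs]+[ (p-x0)/np.array(pr)*np.array([1e3,1e3,1e3,1,1,1])*.3])
    r=least_squares(res,x0,loss='soft_l1')
    print('pos',r.x[:3].round(4),'tiltx,tilty,yaw deg',np.degrees(r.x[3:]).round(1));print(np.array(r.fun[:2*len(obs)]).reshape(-1,2).round(1).tolist())
    return r.x
E
python3 - <<'E'
from fit import *
s=lambda x,y:crop((x,y),(255,140),7); t=lambda x,y:crop((x,y),(335,170),7)
# key x axis = toward +x world (yaw -28). near end = -x. 
obs=[('scene',K(18,18,-60),s(137,382)),('scene',K(-18,18,-60),s(215,442)),('scene',K(-18,-18,-60),s(329,408)),
('scene',K(-40,9,-16),s(297,308)),('scene',K(-40,-9,-16),s(350,295)),('scene',K(-40,-9,16),s(358,175)),('scene',K(-40,9,16),s(265,190)),
('top',K(-40,9,16),t(96,207)),('top',K(-40,-9,16),t(160,228)),('top',K(-40,9,-16),t(91,232)),('top',K(-40,-9,-16),t(148,252)),
('scene',K(0,0,16),s(237,112))]
solve(obs,np.array([.6325,-.1265,.11,0,0,np.radians(-28)]))
E
```

```text
pos [ 0.6316 -0.1319  0.1096] tiltx,tilty,yaw deg [  1.    0.3 -30.2]
[[-0.1, -0.5], [-1.0, 0.3], [1.1, -0.2], [-1.4, 0.8], [0.5, 0.0], [-0.4, -0.4], [3.2, 0.0], [-0.1, -1.3], [0.4, -0.1], [-0.7, 0.2], [0.5, 1.4], [-0.4, 0.1]]
```

```bash
python3 -c "
from h import *
goal((.5332,.0649,.1525),40)"
```

```text
offset [128.8 -35.5 172.9] rot [-0.0011  0.4189 -0.0005]
```

Request:
move_arm([
  {"jaw": 0,"offset": [10,-36,15],"delta_rot": [0,0,0]},
  {"jaw": 0,"offset": [35,-36,45],"delta_rot": [0,0.1,0]},
  {"jaw": 0,"offset": [60,-36,80],"delta_rot": [0,0.2,0]},
  {"jaw": 0,"offset": [90,-36,120],"delta_rot": [0,0.3,0]},
  {"jaw": 0,"offset": [115,-36,155],"delta_rot": [0,0.4,0]},
  {"jaw": 0,"offset": [129,-36,173],"delta_rot": [0,0.419,0]},
  {"jaw": 0,"offset": [129,-36,173],"delta_rot": [0,0.419,0]},
  {"jaw": 0,"offset": [129,-36,173],"delta_rot": [0,0.419,0]},
])

```text
time_s: 6.2
tcp_pos: [0.5339, 0.0642, 0.1534]
ee_rot: [-1.501, -0.546, 0.546]
ft_force: [-0.2, -0.8, -2.7]
opening: 0.251
```

Run:
```python
from h import *
st()
s=cams.snapshot('scene');t=cams.snapshot('top')
cv2.imwrite('pics/full5.png',t)
a=cv2.resize(s[215:300,240:340],None,fx=7,fy=7,interpolation=2);cv2.imwrite('pics/s5.png',a)
```

```text
t 6.2 p [0.5339 0.0642 0.1534] jaw 39.97 y [-1.e-04 -4.e-04 -1.e+00] q [ 0.352  0.236 -0.626  1.83   0.153  1.124  0.371] F [-0.2 -0.8 -2.7] M [-0.06 -0.13  0.05] op 0.251
```

View pics/s5.png

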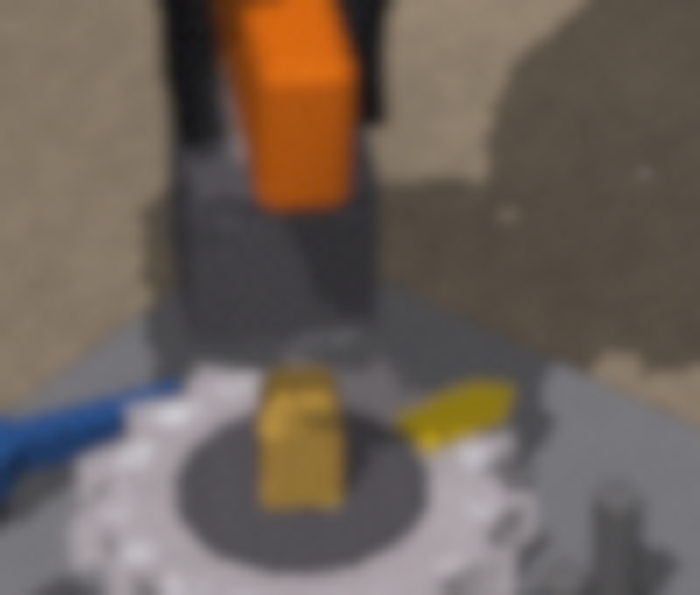

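View pics/full5.png

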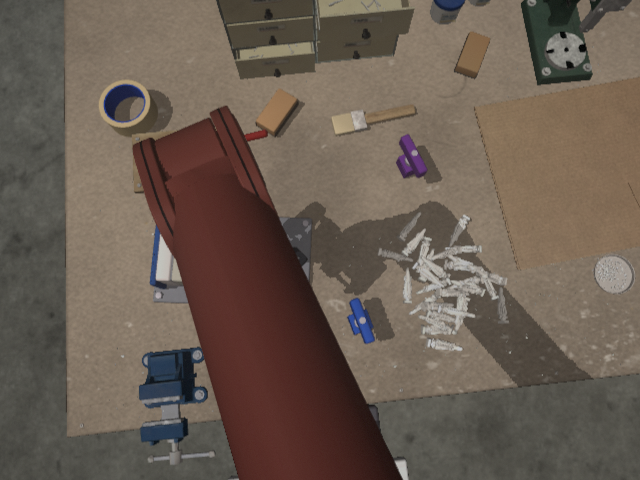

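Run:
```python
from h import *
s=cams.snapshot('scene');o=(255,195)
rows=[]
L=[]
for y in(-48,-53,-58):
    a=cv2.resize(s[o[1]:o[1]+100,o[0]:o[0]+60],None,fx=4.4,fy=4.4,interpolation=2)
    key(a,'scene',(.5307,.0599),y,.1455-.06,np.array(o),4.4)
    draw(a,'scene',box((.5303,.0608),y+90,.008,.008,.036,.056),np.array(o),4.4,(0,0,255))
    L.append(a)
cv2.imwrite('pics/fit5.png',np.hstack(L))
```

```text
(no output)
```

View pics/fit5.png

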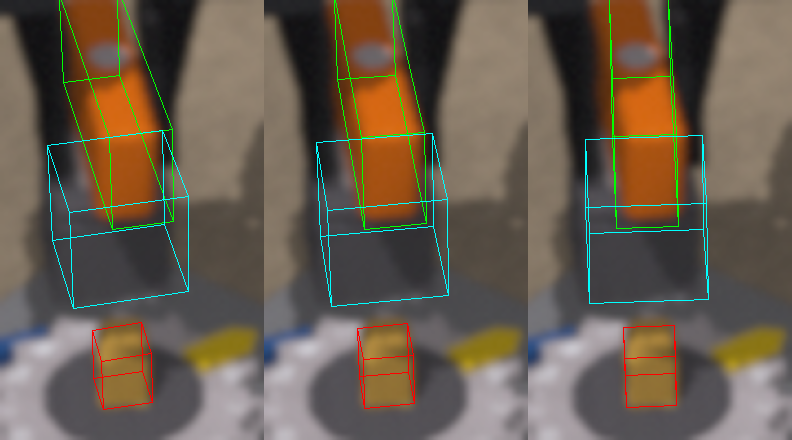

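Run:
```python
from fit import *
im=cams.snapshot('scene')
cv2.imwrite('pics/s6.png',cv2.resize(cv2.convertScaleAbs(im[195:275,250:315],alpha=1.7,beta=10),None,fx=7.4,fy=7.4,interpolation=2))
```

```text
(no output)
```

View pics/s6.png

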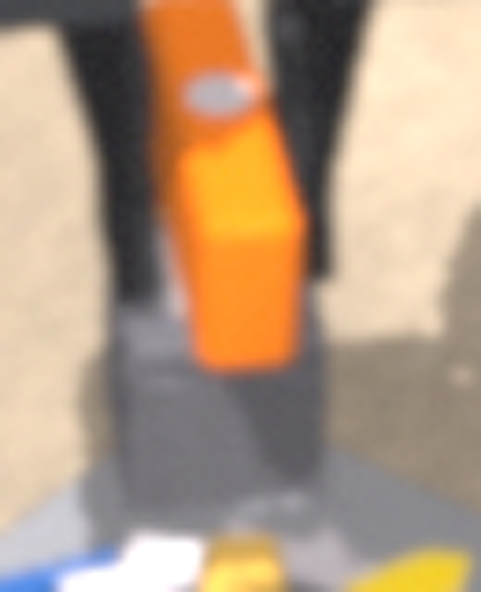

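Run:
```python
from fit import *
s=lambda x,y:crop((x,y),(250,195),7.4)
obs=[('scene',K(0,0,16),s(220,95)),('scene',K(-40,9,-16),s(196,368)),('scene',K(-40,-9,-16),s(299,365)),('scene',K(-40,-9,16),s(305,222)),('scene',K(-40,9,16),s(188,230)),
('scene',K(-18,18,-60),s(127,507)),('scene',K(-18,-18,-60),s(322,490)),('scene',K(-18,18,-24),s(120,350))]
for z in(.1455,):
  x=solve(obs,np.array([.532,.061,z,0,0,np.radians(-53)]),pr=(20,20,1,.05,.05,.6))
```

```text
pos [0.5342 0.0593 0.1453] tiltx,tilty,yaw deg [  2.   -0.9 -51.2]
[[-0.6, -0.1], [-0.3, 1.6], [-0.2, 0.9], [-0.4, -0.4], [1.0, -0.5], [-0.1, -0.1], [0.1, 0.0], [0.8, -0.5]]
```

Request:
move_arm([
  {"jaw": 0,"offset": [-1.6,10,2],"delta_rot": [0,0,0]},
  {"jaw": 0,"offset": [-1.6,19,2],"delta_rot": [0,0,0]},
  {"jaw": 0,"offset": [-1.6,19,2],"delta_rot": [0,0,0]},
  {"jaw": 0,"offset": [-1.6,19,2],"delta_rot": [0,0,0]},
])

```text
time_s: 6.9
tcp_pos: [0.5311, 0.0656, 0.1345]
ee_rot: [-1.501, -0.546, 0.546]
ft_force: [0.0, -0.9, -1.9]
opening: 0.249
```

Run:
```python
from fit import *
st()
im=cams.snapshot('scene')
cv2.imwrite('pics/s7.png',cv2.resize(cv2.convertScaleAbs(im[210:295,250:315],alpha=1.7,beta=10),None,fx=7,fy=7,interpolation=2))
im=cams.snapshot('top')
cv2.imwrite('pics/t7.png',cv2.resize(cv2.convertScaleAbs(im[190:330,140:330],alpha=1.7,beta=10),None,fx=4,fy=4,interpolation=2))
```

```text
t 6.9 p [0.5311 0.0656 0.1345] jaw 40.0 y [-2.e-04  1.e-04 -1.e+00] q [ 0.347  0.252 -0.624  1.855  0.165  1.086  0.358] F [ 0.  -0.9 -1.9] M [ 0.   -0.15 -0.02] op 0.249
```

View pics/s7.png

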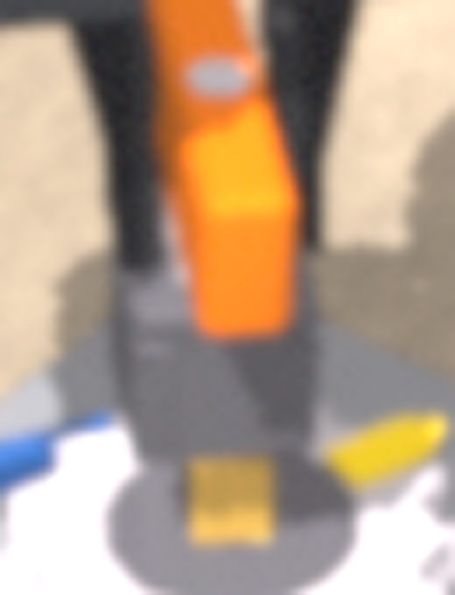

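View pics/t7.png

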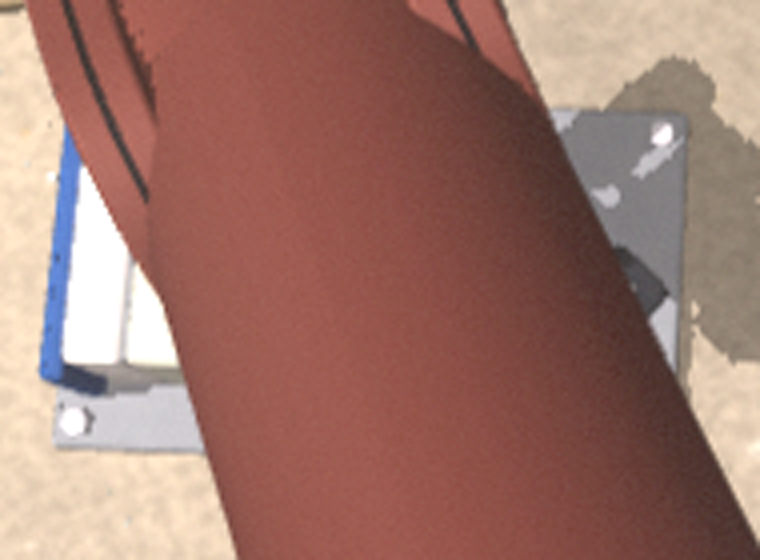

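Run:
```python
from fit import *
s=lambda x,y:crop((x,y),(250,210),7)
obs=[('scene',K(0,0,16),s(220,77)),('scene',K(-40,9,-16),s(196,340)),('scene',K(-40,-9,-16),s(294,333)),('scene',K(-40,-9,16),s(302,195)),('scene',K(-40,9,16),s(186,212)),
('scene',K(-18,18,-60),s(138,465)),('scene',K(-18,-18,-60),s(312,457)),('scene',K(-18,18,-24),s(120,325))]
x=solve(obs,np.array([.532,.061,.1265,0,0,np.radians(-53)]),pr=(20,20,1,.05,.05,.6))
# drive base in same view: front face bottom corners at z=.036, 
d=[('scene',K(-8,8,-26),s(190,546)),('scene',K(-8,-8,-26),s(274,544))]
solve(d,np.array([.5303,.0606,.062,0,0,np.radians(-54)]),pr=(20,20,.2,.01,.01,.1))
im=cams.snapshot('scene');L=[];o=np.array((250,210))
for k,dd in(((.5303,.0606),-54),((x[0],x[1]),np.degrees(x[5]))):
    a=cv2.resize(im[210:295,250:315],None,fx=6,fy=6,interpolation=2)
    key(a,'scene',k,dd,.0665,o,6);draw(a,'scene',box((.5303,.0606),-54,.008,.008,.036,.056),o,6,(0,0,255));L.append(a)
cv2.imwrite('pics/o7.png',np.hstack(L))
```

```text
pos [0.5303 0.0622 0.1266] tiltx,tilty,yaw deg [  2.2   1.  -51.5]
[[-0.5, 0.4], [-0.2, 1.0], [-0.3, 0.9], [-0.8, 0.0], [1.5, -1.4], [-0.9, 0.4], [0.6, -0.6], [1.7, -1.3]]
pos [0.5295 0.0617 0.062 ] tiltx,tilty,yaw deg [  0.    0.  -58.1]
[[0.3, 0.1], [-0.3, -0.1]]
```

View pics/o7.png

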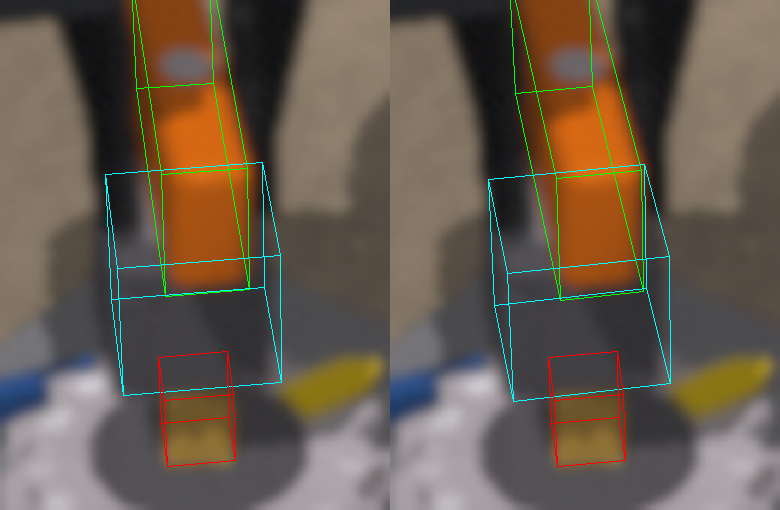

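Request:
move_arm([
  {"jaw": 0,"offset": [-1.5,0,0.3],"delta_rot": [0,0.05,0]},
  {"jaw": 0,"offset": [-1.5,3,0.3],"delta_rot": [0,0.05,0]},
  {"jaw": 0,"offset": [-1.5,6,0.3],"delta_rot": [0,0.05,0]},
  {"jaw": 0,"offset": [-1.5,9,0.3],"delta_rot": [0,0.05,0]},
  {"jaw": 0,"offset": [-1.5,9,0.3],"delta_rot": [0,0.05,0]},
])

```text
time_s: 7.68
tcp_pos: [0.5296, 0.0648, 0.1252]
ee_rot: [-1.51, -0.507, 0.508]
ft_force: [-0.1, 0.5, -2.1]
opening: 0.248
```

Run:
```python
from fit import *
st()
im=cams.snapshot('scene')
cv2.imwrite('pics/s8.png',cv2.resize(cv2.convertScaleAbs(im[210:295,250:315],alpha=1.7,beta=10),None,fx=7,fy=7,interpolation=2))
```

```text
t 7.67 p [0.5296 0.0648 0.1252] jaw 37.14 y [-6.e-04  1.e-04 -1.e+00] q [ 0.34   0.259 -0.616  1.868  0.169  1.068  0.306] F [-0.1  0.5 -2.1] M [ 0.04 -0.15  0.01] op 0.248
```

View pics/s8.png

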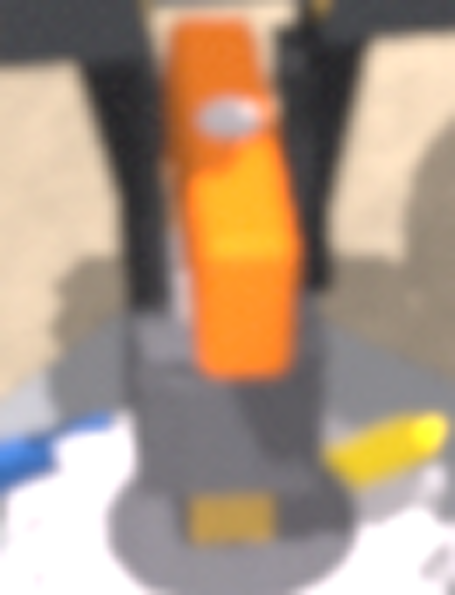

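Request:
move_arm([
  {"jaw": 0,"offset": [-1,2,0],"delta_rot": [0,0,0]},
  {"jaw": 0,"offset": [-1,4,0],"delta_rot": [0,0,0]},
  {"jaw": 0,"offset": [-1,6,0],"delta_rot": [0,0,0]},
  {"jaw": 0,"offset": [-1,8,0],"delta_rot": [0,0,0]},
  {"jaw": 0,"offset": [-1,8,0],"delta_rot": [0,0,0]},
])

```text
time_s: 8.35
tcp_pos: [0.5289, 0.0642, 0.1174]
ee_rot: [-1.511, -0.507, 0.508]
ft_force: [0.2, 0.4, -1.4]
opening: 0.248
```

Run:
```python
from fit import *
st()
im=cams.snapshot('scene')
cv2.imwrite('pics/s9.png',cv2.resize(cv2.convertScaleAbs(im[210:295,250:315],alpha=1.7,beta=10),None,fx=7,fy=7,interpolation=2))
```

```text
t 8.35 p [0.5289 0.0642 0.1174] jaw 37.13 y [-3.e-04 -0.e+00 -1.e+00] q [ 0.338  0.266 -0.614  1.877  0.175  1.052  0.301] F [ 0.2  0.4 -1.4] M [-0.15 -0.16 -0.05] op 0.248
```

View pics/s9.png

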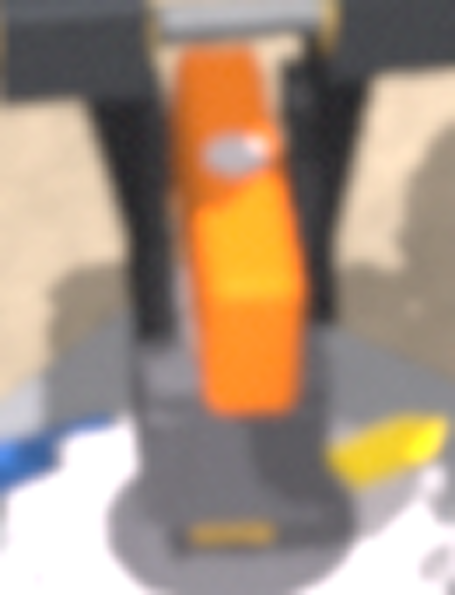

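Request:
move_arm([
  {"jaw": 0,"offset": [0,3,0],"delta_rot": [0,0,0]},
  {"jaw": 0,"offset": [0,6,0],"delta_rot": [0,0,0]},
  {"jaw": 0,"offset": [0,9,0],"delta_rot": [0,0,0]},
  {"jaw": 0,"offset": [0,12,0],"delta_rot": [0,0,0]},
  {"jaw": 0,"offset": [0,13,0],"delta_rot": [0,0,0]},
])

```text
time_s: 9.02
tcp_pos: [0.5289, 0.0642, 0.1043]
ee_rot: [-1.51, -0.507, 0.508]
ft_force: [0.1, -0.7, -1.9]
opening: 0.249
```

Run:
```python
from fit import *
st()
im=cams.snapshot('scene')
cv2.imwrite('pics/s10.png',cv2.resize(cv2.convertScaleAbs(im[210:295,250:315],alpha=1.7,beta=10),None,fx=7,fy=7,interpolation=2))
```

```text
t 9.03 p [0.5289 0.0642 0.1043] jaw 37.13 y [-3.e-04  0.e+00 -1.e+00] q [ 0.333  0.282 -0.61   1.889  0.187  1.027  0.291] F [ 0.1 -0.7 -1.9] M [-0.06 -0.23  0.  ] op 0.249
```

View pics/s10.png

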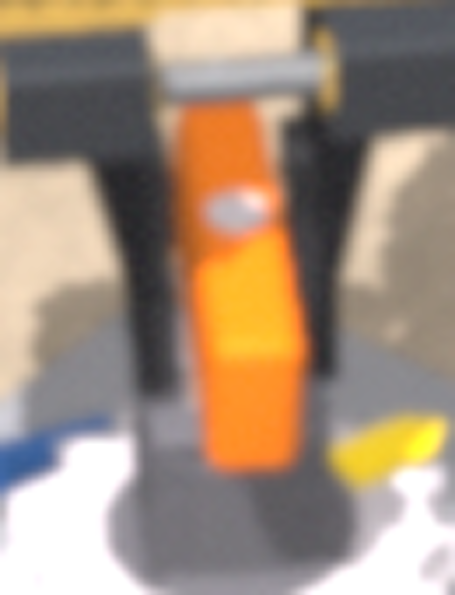

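Request:
move_arm([
  {"jaw": 0,"offset": [0,0.7,0],"delta_rot": [0,0,0]},
  {"jaw": 0,"offset": [0,1.3,0],"delta_rot": [0,0,0]},
  {"jaw": 0,"offset": [0,1.3,0],"delta_rot": [0,0,0]},
])

```text
time_s: 9.45
tcp_pos: [0.5293, 0.0641, 0.1036]
ee_rot: [-1.511, -0.508, 0.507]
ft_force: [-0.0, -1.0, 1.7]
opening: 0.247
```

Run:
```python
from fit import *
st()
```

```text
t 9.45 p [0.5293 0.0641 0.1036] jaw 37.12 y [ 8.e-04 -1.e-04 -1.e+00] q [ 0.332  0.283 -0.61   1.89   0.189  1.025  0.29 ] F [-0.  -1.   1.7] M [-0.32 -0.33 -0.  ] op 0.247
```

Run:
```python
import numpy as np
k=np.array([-1.4,0,-3.5])
from scipy.spatial.transform import Rotation as R
for f in np.arange(.1,.81,.1): print(round(f,1),(k-R.from_rotvec([0,f,0]).apply(k)).round(1))
```

```text
0.1 [ 0.3  0.  -0.2]
0.2 [ 0.7  0.  -0.3]
0.3 [ 1.   0.  -0.6]
0.4 [ 1.3  0.  -0.8]
0.5 [ 1.5  0.  -1.1]
0.6 [ 1.7  0.  -1.4]
0.7 [ 1.9  0.  -1.7]
0.8 [ 2.1  0.  -2.1]
```

Request:
move_arm([
  {"jaw": 0,"offset": [0.3,0,-0.2],"delta_rot": [0,0.1,0]},
  {"jaw": 0,"offset": [0.7,0,-0.3],"delta_rot": [0,0.2,0]},
  {"jaw": 0,"offset": [1,0,-0.6],"delta_rot": [0,0.3,0]},
  {"jaw": 0,"offset": [1.3,0,-0.8],"delta_rot": [0,0.4,0]},
  {"jaw": 0,"offset": [1.5,0,-1.1],"delta_rot": [0,0.5,0]},
  {"jaw": 0,"offset": [1.7,0,-1.4],"delta_rot": [0,0.6,0]},
  {"jaw": 0,"offset": [1.9,0,-1.7],"delta_rot": [0,0.7,0]},
  {"jaw": 0,"offset": [2.1,0,-2.1],"delta_rot": [0,0.8,0]},
])

```text
time_s: 10.45
tcp_pos: [0.5307, 0.0639, 0.1031]
ee_rot: [-1.568, 0.124, -0.12]
ft_force: [-5.4, -0.2, 4.0]
opening: 0.247
```

Run:
```python
from fit import *
st()
im=cams.snapshot('scene')
cv2.imwrite('pics/s11.png',cv2.resize(cv2.convertScaleAbs(im[200:340,220:360],alpha=1.4,beta=10),None,fx=4.2,fy=4.2,interpolation=2))
```

```text
t 10.45 p [0.5307 0.0639 0.1031] jaw -8.88 y [-2.5e-03 -3.0e-04 -1.0e+00] q [ 0.23   0.27  -0.491  1.889  0.148  1.021 -0.479] F [-5.4 -0.2  4. ] M [-0.21  1.32  0.17] op 0.247
```

View pics/s11.png

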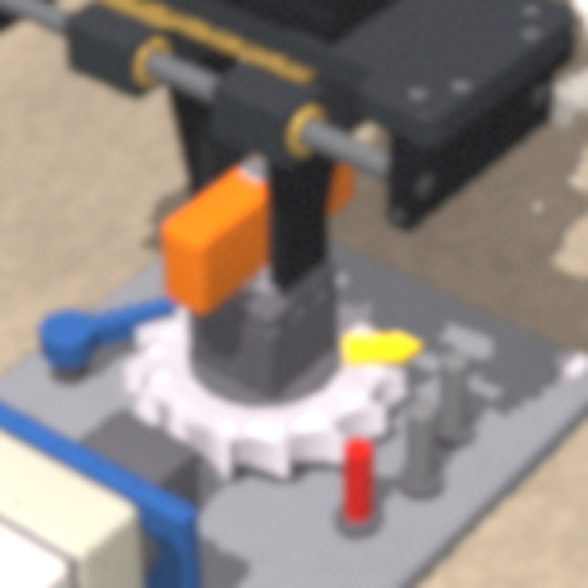

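```bash
cat >> fit.py <<'E'
def tip(px):
    p=ray('scene',px,.037);v=p[:2]-np.array([.5303,.0606]);a=np.degrees(np.arctan2(v[1],v[0]));print('tip',p.round(4),'r',np.hypot(*v).round(4),'cw from start(-117)',round((-117-a)%360,1))
E
python3 - <<'E'
from fit import *
tip(crop((420,347),(220,200),4.2))
s=cv2.imread('pics/scene0.png')
tip(crop((306,366),(220,160),3.3))
E
```

```text
tip [0.4845 0.0348 0.037 ] r 0.0526 cw from start(-117) 33.7
tip [0.506  0.0164 0.037 ] r 0.0504 cw from start(-117) 1.8
```

Run:
```python
import numpy as np
k=np.array([-.5,0,-3.4])
from scipy.spatial.transform import Rotation as R
for f in np.arange(.1,.81,.1): print(round(f,1),(k-R.from_rotvec([0,f,0]).apply(k)+[-.6,0,0]).round(1))
```

```text
0.1 [-0.3  0.  -0.1]
0.2 [ 0.1  0.  -0.2]
0.3 [ 0.4  0.  -0.3]
0.4 [ 0.7  0.  -0.5]
0.5 [ 1.   0.  -0.7]
0.6 [ 1.2  0.  -0.9]
0.7 [ 1.5  0.  -1.1]
0.8 [ 1.7  0.  -1.4]
```

Request:
move_arm([
  {"jaw": 0,"offset": [-0.3,0,-0.1],"delta_rot": [0,0.1,0]},
  {"jaw": 0,"offset": [0.1,0,-0.2],"delta_rot": [0,0.2,0]},
  {"jaw": 0,"offset": [0.4,0,-0.3],"delta_rot": [0,0.3,0]},
  {"jaw": 0,"offset": [0.7,0,-0.5],"delta_rot": [0,0.4,0]},
  {"jaw": 0,"offset": [1,0,-0.7],"delta_rot": [0,0.5,0]},
  {"jaw": 0,"offset": [1.2,0,-0.9],"delta_rot": [0,0.6,0]},
  {"jaw": 0,"offset": [1.5,0,-1.1],"delta_rot": [0,0.7,0]},
  {"jaw": 0,"offset": [1.7,0,-1.4],"delta_rot": [0,0.8,0]},
])

```text
time_s: 11.5
tcp_pos: [0.5318, 0.0637, 0.103]
ee_rot: [-1.441, 0.746, -0.74]
ft_force: [-7.7, 3.1, 5.7]
opening: 0.25
```

Run:
```python
from fit import *
st()
im=cams.snapshot('scene')
cv2.imwrite('pics/s12.png',cv2.resize(cv2.convertScaleAbs(im[200:340,220:360],alpha=1.4,beta=10),None,fx=4.2,fy=4.2,interpolation=2))
```

```text
t 11.5 p [0.5318 0.0637 0.103 ] jaw -54.56 y [-0.0032  0.0012 -1.    ] q [ 0.136  0.258 -0.381  1.891  0.11   1.016 -1.244] F [-7.7  3.1  5.7] M [1.   1.88 0.06] op 0.25
```

View pics/s12.png

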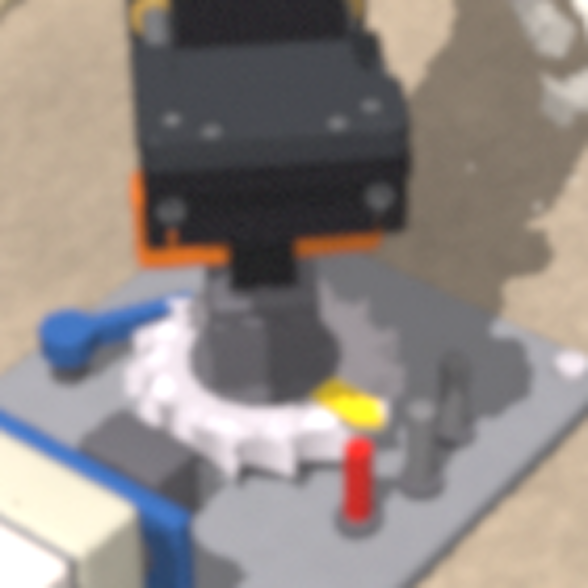

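Run:
```python
from fit import *
tip(crop((378,423),(220,200),4.2)); tip(crop((383,424),(220,200),4.2))
for g in(72,76,80,84,96,105):
    a=np.radians(-117-g);p=proj('scene',[.5303+.053*np.cos(a),.0606+.053*np.sin(a),.037]);print(g,((p-[220,200])*4.2).round())
p=proj('scene',[.4748,.0963,.046]);print(((p-[220,200])*4.2).round())
import numpy as np
from scipy.spatial.transform import Rotation as R
k=np.array([-.6,0,-3.4])
for f in (.1,.2,.3,.4,.45): print(round(f,2),(k-R.from_rotvec([0,f,0]).apply(k)+[-.6,0,-.6]).round(1))
```

```text
tip [0.4787 0.0754 0.037 ] r 0.0536 cw from start(-117) 79.0
tip [0.4771 0.075  0.037 ] r 0.0551 cw from start(-117) 78.1
72 [388. 410.]
76 [381. 416.]
80 [373. 422.]
84 [364. 427.]
96 [336. 440.]
105 [312. 447.]
[356. 443.]
0.1 [-0.3  0.  -0.7]
0.2 [ 0.1  0.  -0.8]
0.3 [ 0.4  0.  -0.9]
0.4 [ 0.7  0.  -1.1]
0.45 [ 0.8  0.  -1.2]
```

Request:
move_arm([
  {"jaw": 0,"offset": [-0.3,0,-0.7],"delta_rot": [0,0.1,0]},
  {"jaw": 0,"offset": [0.1,0,-0.8],"delta_rot": [0,0.2,0]},
  {"jaw": 0,"offset": [0.4,0,-0.9],"delta_rot": [0,0.3,0]},
  {"jaw": 0,"offset": [0.7,0,-1.1],"delta_rot": [0,0.4,0]},
  {"jaw": 0,"offset": [0.8,0,-1.2],"delta_rot": [0,0.45,0]},
  {"jaw": 0,"offset": [0.8,0,-1.2],"delta_rot": [0,0.45,0]},
])

```text
time_s: 12.3
tcp_pos: [0.5318, 0.0633, 0.1031]
ee_rot: [-1.285, 1.084, -1.079]
ft_force: [-3.3, 5.9, 2.4]
opening: 0.245
```

Run:
```python
from fit import *
st()
im=cams.snapshot('scene')
cv2.imwrite('pics/s13.png',cv2.resize(cv2.convertScaleAbs(im[200:340,220:360],alpha=1.4,beta=10),None,fx=4.2,fy=4.2,interpolation=2))
```

```text
t 12.3 p [0.5318 0.0633 0.1031] jaw -80.16 y [-0.0017  0.0024 -1.    ] q [ 0.086  0.251 -0.323  1.895  0.09   1.011 -1.674] F [-3.3  5.9  2.4] M [1.54 1.17 0.15] op 0.245
```

View pics/s13.png

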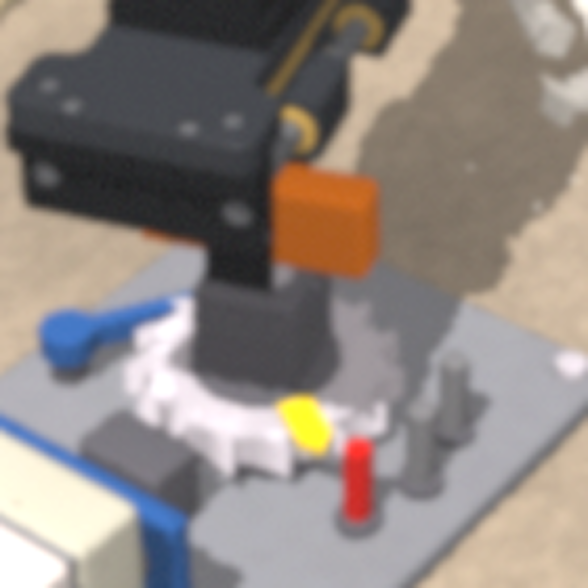

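Request:
move_arm([
  {"jaw": 0,"offset": [0,0,-0.3],"delta_rot": [0,0.045,0]},
  {"jaw": 0,"offset": [0,0,-0.3],"delta_rot": [0,0.045,0]},
  {"jaw": 0,"offset": [-0.3,0,-0.3],"delta_rot": [0,-0.05,0]},
  {"jaw": 0,"offset": [-0.6,0,-0.3],"delta_rot": [0,-0.15,0]},
  {"jaw": 0,"offset": [-0.8,0,-0.3],"delta_rot": [0,-0.2,0]},
  {"jaw": 0,"offset": [-0.8,0,-0.3],"delta_rot": [0,-0.2,0]},
])

```text
time_s: 13.1
tcp_pos: [0.5317, 0.0633, 0.1031]
ee_rot: [-1.362, 0.933, -0.929]
ft_force: [-3.1, 4.4, 1.1]
opening: 0.248
```

Run:
```python
from fit import *
st()
im=cams.snapshot('scene')
cv2.imwrite('pics/s14.png',cv2.resize(cv2.convertScaleAbs(im[200:340,220:360],alpha=1.4,beta=10),None,fx=4.2,fy=4.2,interpolation=2))
```

```text
t 13.1 p [0.5317 0.0633 0.1031] jaw -68.69 y [-0.0013  0.0019 -1.    ] q [ 0.108  0.253 -0.349  1.894  0.098  1.012 -1.481] F [-3.1  4.4  1.1] M [1.28 0.76 0.06] op 0.248
```

View pics/s14.png

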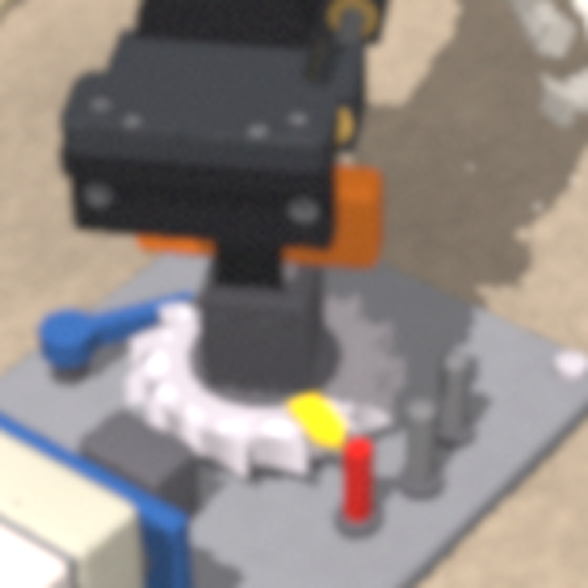

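Run:
```python
from fit import *
im=cams.snapshot('scene')
o=np.array((280,285));L=[]
for g in(90,93,96):
    a=cv2.resize(cv2.convertScaleAbs(im[285:330,280:317],alpha=1.4,beta=10),None,fx=7,fy=7,interpolation=2)
    t=np.radians(-117-g);u=np.array([np.cos(t),np.sin(t)])
    P=[proj('scene',[.5303+r*u[0],.0606+r*u[1],.037]) for r in(.03,.053)]
    P=[tuple(np.int32((p-o+.5)*7)) for p in P];cv2.line(a,*P,(255,0,255),1);L.append(a)
cv2.imwrite('pics/s15.png',np.hstack(L))
```

```text
(no output)
```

View pics/s15.png

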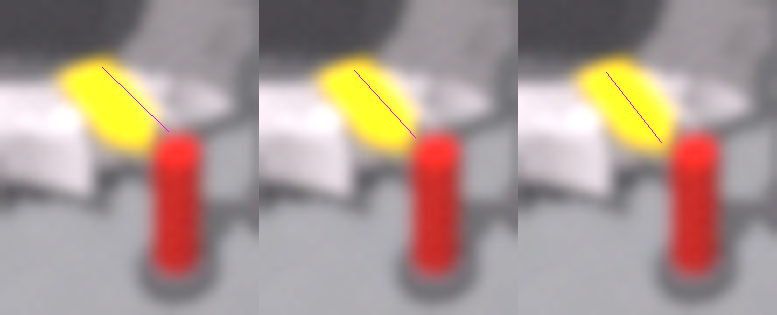

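Request:
move_arm([
  {"jaw": 0.4,"offset": [-1,-0.3,-0.4],"delta_rot": [0,-0.2,0]},
  {"jaw": 0.4,"offset": [-1,-0.3,-0.4],"delta_rot": [0,-0.2,0]},
  {"jaw": 0.5,"offset": [-1,-0.3,-0.4],"delta_rot": [0,-0.2,0]},
  {"jaw": 0.6,"offset": [-1,-0.3,-0.4],"delta_rot": [0,-0.2,0]},
  {"jaw": 0.6,"offset": [-1,-0.3,-0.4],"delta_rot": [0,-0.2,0]},
])

```text
time_s: 13.82
tcp_pos: [0.5317, 0.0624, 0.1036]
ee_rot: [-1.426, 0.782, -0.782]
ft_force: [0.2, -0.1, -0.3]
opening: 0.579
```

Run:
```python
from fit import *
st()
im=cams.snapshot('scene')
cv2.imwrite('pics/s16.png',cv2.resize(cv2.convertScaleAbs(im[200:340,220:360],alpha=1.4,beta=10),None,fx=4.2,fy=4.2,interpolation=2))
```

```text
t 13.82 p [0.5317 0.0624 0.1036] jaw -57.48 y [ 1.e-04  0.e+00 -1.e+00] q [ 0.131  0.254 -0.373  1.894  0.108  1.013 -1.292] F [ 0.2 -0.1 -0.3] M [0.   0.01 0.01] op 0.579
```

View pics/s16.png

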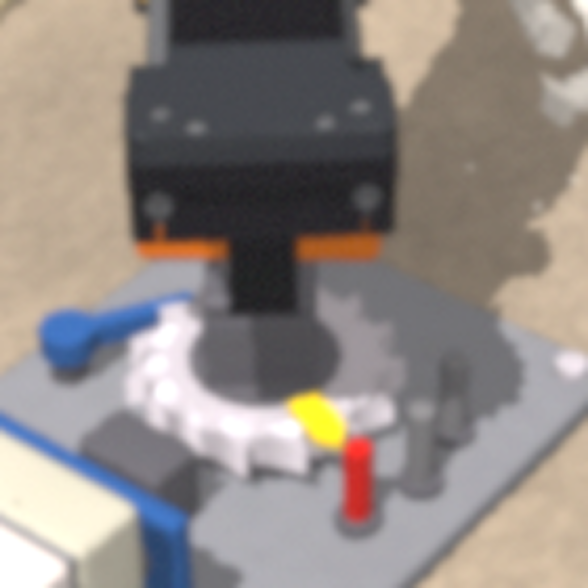

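The pointer held at the red pin while the key turned back, so the pawl has caught. Next I retreat straight up.

Request:
move_arm([
  {"jaw": 0.8,"offset": [0,0,0],"delta_rot": [0,0,0]},
  {"jaw": 0.8,"offset": [0,-10,0],"delta_rot": [0,0,0]},
  {"jaw": 0.8,"offset": [0,-25,0],"delta_rot": [0,0,0]},
  {"jaw": 0.8,"offset": [0,-60,0],"delta_rot": [0,0,0]},
  {"jaw": 0.8,"offset": [0,-100,0],"delta_rot": [0,0,0]},
  {"jaw": 0.8,"offset": [0,-130,0],"delta_rot": [0,0,0]},
  {"jaw": 0.8,"offset": [0,-130,0],"delta_rot": [0,0,0]},
])

```text
time_s: 14.75
tcp_pos: [0.5331, 0.0628, 0.2374]
ee_rot: [-1.423, 0.777, -0.785]
ft_force: [-0.1, -0.2, -0.9]
opening: 0.798
```

Run:
```python
from fit import *
st()
im=cams.snapshot('scene')
cv2.imwrite('pics/s17.png',cv2.resize(cv2.convertScaleAbs(im[200:340,220:360],alpha=1.4,beta=10),None,fx=4.2,fy=4.2,interpolation=2))
L=[];o=np.array((255,215))
for y in(-150,-156,-162):
    a=cv2.resize(im[215:305,255:315],None,fx=4.3,fy=4.3,interpolation=2);key(a,'scene',(.5303,.0606),y,.036,o,4.3);L.append(a)
cv2.imwrite('pics/o17.png',np.hstack(L))
```

```text
t 14.75 p [0.5331 0.0628 0.2374] jaw -57.41 y [ 5.8e-03  5.0e-04 -1.0e+00] q [ 0.149  0.129 -0.38   1.743  0.051  1.273 -1.244] F [-0.1 -0.2 -0.9] M [0.07 0.02 0.01] op 0.798
```

View pics/s17.png

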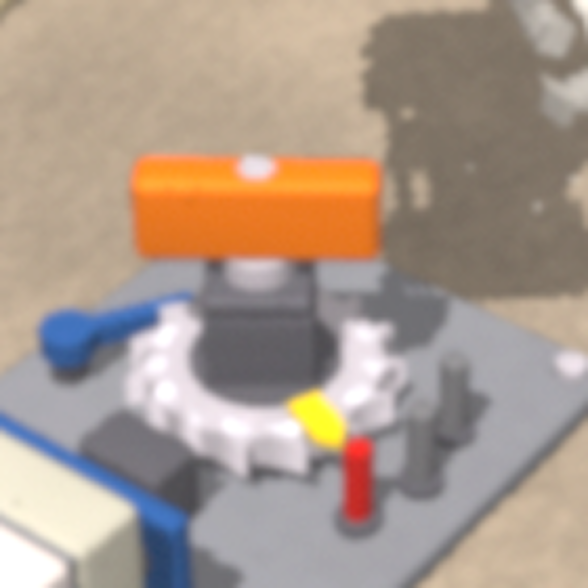

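View pics/o17.png

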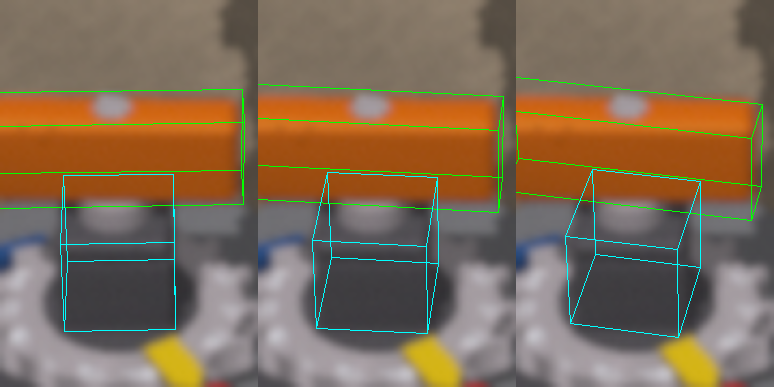

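Run:
```python
from fit import *
for z in(.112,.115,.119): print(z,proj('scene',[.5303,.0606,z]).round(1))
print(crop((257,167),(220,200),4.2)); tip(crop((334,444),(220,200),4.2))
st();im=cams.snapshot('scene')
cv2.imwrite('pics/s18.png',cv2.resize(cv2.convertScaleAbs(im[200:340,220:360],alpha=1.4,beta=10),None,fx=4.2,fy=4.2,interpolation=2))
print(manip.hand_in())
```

```text
0.112 [281.3 239.5]
0.115 [281.2 237.6]
0.119 [281.1 235.2]
[280.8095238095238, 239.38095238095238]
tip [0.4863 0.0909 0.037 ] r 0.0534 cw from start(-117) 97.6
t 14.8 p [0.5323 0.0626 0.2355] jaw -57.42 y [ 3.2e-03  2.0e-04 -1.0e+00] q [ 0.149  0.131 -0.38   1.745  0.051  1.272 -1.245] F [0.1 0.5 0.1] M [ 0.02  0.   -0.  ] op 0.802
the job is handed in; nothing more can be done
None
```

The job is handed in at about 15 s of the 54 s allowed. The orange key is on the drive and the pointer is caught at the red pin, as far as my checks can tell; the hand-in gives no verdict.

- **Fitting the key:** I gripped it by its handle, lowered it onto the square drive and pressed until it met the hub.
- **Turning:** I turned it clockwise through four clicks, went a few degrees past the fourth, then eased back.
- **Catch at the red pin:** The pointer stayed at the pin while the key turned back freely, so the pawl had caught. I measured it at about 97°, and four teeth is 96°. I judged the pawl only from this, not from its lift.
- **Key left on the drive:** After I let go and raised the arm, the centre of the key's top was within 1 pixel of where a fully seated key should be. The forces on the arm were near zero.

**Checks that disagreed:**
- **Uneven grip:** The key sat 3 to 5 mm off centre in the jaws. They read about 22 mm open on an 18 mm handle, and the first close tilted the key until I lifted it.
- **Model overlay:** The lower edge of the handle sat 1 to 2 pixels above where the model put it, about 2 mm.
- **Camera cover:** The arm blocked the top camera at the drive, so the last checks come from the scene camera alone.

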